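# Lift the shield flap of the test box with its lever

## Task

Push the red bolt on the front of the grey test box fully open (sideways, away from the lever) to release the steel flap, then press the yellow pad on the long end of the lever all the way down to its stop so that the short end raises the flap. Finish still pressing the pad down, with the flap held up by the lever. Only push and press with the fingertips: never pull the lever up, do not touch the flap itself, and leave the things lying around the box where they are.

Things in the scene. Friction and masses are not known exactly. Their poses are not given: they have to be found in the camera images.
- box: Grey test box, 170 (x) by 180 (y) by 100 mm high, fixed, yaw -1.87 to -1.27. Origin: its centre at bench height; -x is its front, which carries the bolt. The lever runs along its -y side in the plane y = -115 mm, long end reaching 110 mm ahead of the front, between two cheeks 118 mm high at x -45 to -15 mm. A rubber stop post 66 mm high stands under the lever at x = -145 mm.
- flap (a joint): Angle of the steel flap on top of the box: 175 by 186 by 8 mm, about 2 kg (varies by a quarter), top face 108 mm above the bench when closed, hinged along the box's far top edge (x = +85 mm). 0 = closed; grows as its front edge rises; about 0.47 with the lever right down. Falls shut when the lever is let go. With the bolt shut it rises only 0.02.
- flap_edge (a point): Middle of the flap's front edge, on its top face.
- lever (a joint): Angle of the lever about the level pin at pivot (pin along the box's y). About 0 = resting, long end up, short end under the flap's side lug; grows as the long end is pressed down; 0.58 = down at its stop. It could be pulled up to -0.12, which is forbidden. Pressing the pad takes about 4 to 10 N, the stop is hard; let go, it rises again with the flap falling.
- pad (a point): Centre of the top face of the yellow pad on the lever's long end, 50 mm along the lever, 60 mm across. Moves with the lever on an arc of radius 171 mm about the pivot pin: about 169 mm above the bench at rest (face tilted 0.29 rad, higher at the -x end), about 72 mm when right down (tilted 0.29 rad the other way).
- pivot (a point): The lever's pivot pin, on the lever's centre line, 107 mm above the bench; the pin lies along the box's y. Fixed to the box.
- bolt (a joint): Travel of the bolt in m: 0 = shut (its rod lies over the tongue on the flap's front edge), 0.045 = fully open, against its end stop. It slides along the box's +y, away from the lever; starts between 0 and 0.006; friction about 2 N, and stays where it is left.
- bolt_tab (a point): Centre of the top end of the bolt's upright red tab, 22 mm in the box's x, 12 mm in its y, from 111 to 161 mm above the bench. Moves with the bolt. The rod (10 mm thick, 116 mm above the bench) runs through two guides up to 124 mm high, one right beside the tab's -y side: push the tab above that height, on its -y face.
- meter_mid (a point): Bystander: orange multimeter lying flat, 170 by 85 by 34 mm with a dial up to 44 mm; point at its middle, long way along its x.
- jar_mid (a point): Bystander: small clear jar with a blue cap, 48 mm across, 60 mm high; point at its middle.
- card_mid (a point): Bystander: loose green circuit card, 70 by 90 by 16 mm; point at its middle.
- driver_grip (a point): Bystander: blue screwdriver lying flat, about 200 mm long, 30 mm high; point at the middle of its handle.

How it is judged:
By the outcome, as a careful person would: the job done as asked, in the order asked, and still so for the second after the job is handed in, while the arm keeps its last pose, push and grip.
It also fails if it takes over 42 s, if anything falls off the work surface, if the arm or the gripper's body presses on something with over 40 N, if the wrist force passes 120 N, or if a joint passes its speed limit or range.

## Robot

A 6-joint arm with a two-finger parallel gripper is mounted at the origin on the work surface. World frame = base frame: x ahead of the robot, y to its left, z up, the work surface at z = 0. Lengths are in m, angles in degrees, forces in N, time in s.
With the tool pointing down it reaches from about 0.3 to 0.75 m from the base axis. Payload 8.5 kg.
Tool frame: the origin (TCP) lies at the very end of the fingers, on their centre line; the grasp point (between the pads) lies grasp_offset behind it (grasp_offset is the distance from the TCP to the grasp point, in m); x points along the fingers, z is the direction in which the jaws open and shut, and the axes are right-handed (so a half turn about x gives the same grasp; the last joint's range is limited). The gripper opens to 85 mm and grips with 20 to 120 N. Pads are 22 mm wide; open, the fingers measure 114 mm over their backs; the gripper's body (76 mm by 85 mm) begins 54 mm behind the grasp point. The pads swing forward as they close: fully open they stand 13 mm farther back than shut.
Start: joints at [53.211, 21.807, 74.336, -0, 83.858, -12.336], TCP at [0.228, 0.501, 0.231] pointing down, gripper open.
Joint ranges: [-178.18, 178.18], [-50.72, 133.34], [12.68, 142.11], [-81.47, 261.47], [9.98, 163.14], [-165.26, 165.26]. Speed limits (degrees/s): [136.94, 136.94, 180, 180, 180, 180].

## Interface

Orientations are given as a 3x3 rotation matrix whose columns are the frame's x, y, z axes.
In Python, from rig import observe, get_image, close_job, recognise, grasp_offset gives the robot as it stands.
- The arm moves only by the tool drive_tool, never from a script. Its argument "targets" is a list that holds one entry, the list of rows, each a list of 7 numbers: the shift along the tool's x, y, z in units of 50 mm (1.0 is 50 mm), then the turn, a rotation vector about the tool's x, y, z in rad, then the opening, from -1 (shut) to 1 (fully open), so that 0 is half open. A call has 1 to 5 rows; each row shifts and turns the commanded pose from where the row before left it, along the tool's axes as they then stand; what a row does not reach is not made up. A row lasts 1/10 s, in which the tool goes at most 50 mm and 8.59 degrees, less where a joint would pass 70% of its speed; a pose out of reach is approached as far as the arm can. A call is refused whole if a number of a shift passes 1 or a number of a turn 0.15, either way. A call with a gripper value outside its range is refused whole. The fingers move at their own pace and stop on an object; "force" is the grip in N (left out, the last holds). Time passes only in rows, so rows that do not move let the fingers close. It gives the time, the measured TCP pose, the force and the opening at its end, in the units of the state.
- observe(): the state, without advancing time (a new reading comes with each control period).
- get_image(name): name is "scene" or "top"; returns a dict with "image" (400x640x3 uint8, red, green, blue), "fx", "fy", "cx", "cy" (pixels), "rvec" (rotation vector, rad) and "tvec" (3), from world to camera coordinates, as OpenCV has them. Camera axes: x right, y down, z forward; pixel columns grow to the right and rows downward; lengths in m; the calibration is good to about 2 mm. A picture is of the moment at which its call begins. There is no depth.
- close_job(): hands the job in, once; it reports no verdict.
Trained networks look in a picture, given as the dict that the camera call returned (one of the last four; its "shot" number tells which), for a name from the list of things; names that differ only in an ending like _2 or _b are one class to them, and where a whole thing is asked for, a point or a joint stands for the part that bears it (a point fixed in the world has none). Each returns a list of dicts, best first, with "p" (0 to 1); they miss things now and then, are a little off and sometimes report something else, mostly with a low value. They report only what shows in the picture. A call takes as long as a camera call.
- recognise(label, picture): "at" ([column, row] as shares, 0 to 1, of the picture: columns of its width, rows of its height, amid what is visible of it).
The state is a dict: "time_s": time; "q": joint angles; "qvel": joint speeds; "joint_efforts": joint torques, N m; "position": TCP position; "tool_rot": TCP orientation; "ft_force": force on the tool from outside, world axes, zero at the start; "wrist_torque": the same for the moment, N m; "grip_width": finger opening in m.
Only numpy, scipy, OpenCV 4.12 (cv2) and the standard library are available. Lean on these libraries where they do the work, as an engineer would, in place of code of your own. Each camera call takes 0.05 s, during which the arm holds its last target.

## Working session

There is one attempt and no reset: what is moved stays moved. The work goes in short steps, Python scripts to look and compute and a tool call to move; the robot and the scene stay as the last step left them, time stands still between calls to the robot, and variables do not carry over. Pictures are saved under pics/ and viewed, and the job is handed in when it is done.

Besides the shell and the picture viewer there is one more tool, called as name(argument=value, ...), one argument or row to a line, values as JSON. drive_tool: Moves the arm, as the interface text tells. Its arguments: {"type":"object","properties":{"targets":{"type":"array"},"force":{"type":"number"}},"required":["targets"]}

```bash
ls; mkdir -p pics; cat > h.py <<'E'
import numpy as np, cv2
from rig import observe, get_image, close_job, recognise, grasp_offset
def cam(p):
    R=cv2.Rodrigues(np.array(p["rvec"],float))[0]; t=np.array(p["tvec"],float).ravel()
    K=np.array([[p["fx"],0,p["cx"]],[0,p["fy"],p["cy"]],[0,0,1]]); return K,R,t
def onplane(p,uv,z):
    K,R,t=cam(p); d=R.T@np.linalg.inv(K)@np.array([uv[0],uv[1],1.]); c=-R.T@t
    return c+d*(z-c[2])/d[2]
def proj(p,X):
    K,R,t=cam(p); x=K@(R@np.array(X,float)+t); return x[:2]/x[2]
def save(p,n): cv2.imwrite('pics/'+n,p["image"][:,:,::-1])
E
python3 - <<'E'
from h import *
o=observe(); print({k:np.round(v,3).tolist() for k,v in o.items()}, grasp_offset)
for n in ("scene","top"):
    p=get_image(n); save(p,n+'0.png')
    K,R,t=cam(p); print(n,(-R.T@t).round(3),K[0,0])
    for l in ("box","pad","pivot","bolt_tab","flap_edge","meter_mid","jar_mid","card_mid","driver_grip"):
        for r in recognise(l,p)[:2]:
            print(l,round(r["p"],2),(np.array(r["at"])*[640,400]).round(1))
E
```

```text
pics
{'time_s': 0.0, 'q': [53.208, 21.842, 74.385, 0.0, 83.858, -12.333], 'qvel': [0.048, 0.015, -0.068, 0.013, -0.004, 0.035], 'joint_efforts': [-0.001, -44.847, -23.127, -0.0, 0.005, 0.0], 'position': [0.228, 0.5, 0.231], 'tool_rot': [[-0.001, -0.91, 0.414], [-0.001, 0.414, 0.91], [-1.0, 0.0, -0.001]], 'ft_force': [-0.218, 0.167, 0.759], 'wrist_torque': [-0.007, -0.025, 0.018], 'grip_width': 0.085} 0.0187
scene [ 1.229 -0.178  0.805] 455.0059825863241
box 0.58 [330.  227.7]
pad 0.69 [332.1 226.4]
pad 0.65 [384.2 162.6]
pivot 0.71 [330.1 227.1]
bolt_tab 0.78 [370.7 205.2]
flap_edge 0.85 [318.7 221.1]
meter_mid 0.85 [246.6 199.8]
jar_mid 0.65 [455.8 227.6]
card_mid 0.91 [410.3 264.5]
card_mid 0.58 [356.3 179.7]
driver_grip 0.5 [356.8 179.1]
top [0.488 0.015 1.137] 450.36647556153133
box 0.78 [298.1 202.9]
pad 0.73 [233.6 233.5]
pivot 0.76 [299.1 205.7]
bolt_tab 0.66 [268.9 183.6]
flap_edge 0.66 [268.7 182.7]
flap_edge 0.62 [314.  197.3]
meter_mid 0.6 [358.7 267.4]
jar_mid 0.74 [189.1 180.2]
card_mid 0.65 [241.5 165.2]
driver_grip 0.76 [253.6 284.5]
```

View pics/scene0.png

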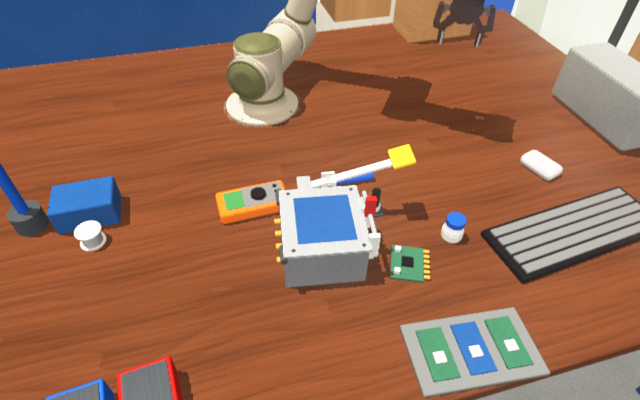

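View pics/top0.png

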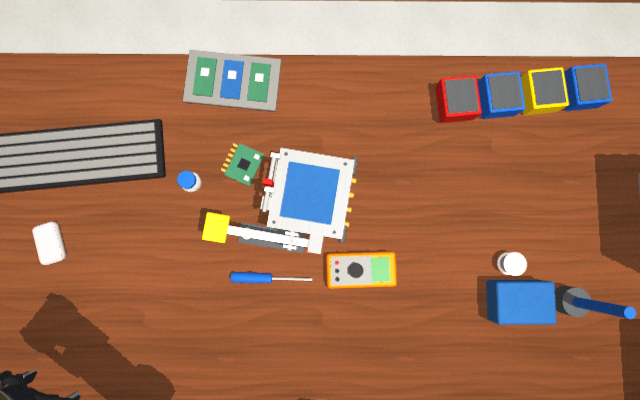

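The top view shows the box front facing +y (image left). The lever and the yellow pad (215,228) are on the robot side, and the red tab is at (268,183). Next I'll zoom in on both pictures and fit the box pose.

```bash
python3 - <<'E'
from h import *
for n,(a,b,c,d) in (("scene",(190,135,490,305)),("top",(170,130,410,300))):
    p=get_image(n); im=p["image"][b:d,a:c]
    s=800/(c-a) if n=="scene" else 3.33
    cv2.imwrite(f'pics/{n}z.png',cv2.resize(im,None,fx=s,fy=s,interpolation=cv2.INTER_CUBIC)[:,:,::-1]); print(n,s)
    hsv=cv2.cvtColor(np.ascontiguousarray(p["image"]),cv2.COLOR_RGB2HSV)
    m=cv2.inRange(hsv,(25,140,120),(35,255,255)); m2=cv2.inRange(hsv,(0,180,100),(5,255,255))|cv2.inRange(hsv,(174,180,100),(180,255,255))
    for k,mm in (("Y",m),("R",m2)):
        q,l,st,ce=cv2.connectedComponentsWithStats(mm)
        for i in range(1,q):
            if st[i,4]>8: print(n,k,st[i],ce[i].round(1))
E
```

```text
scene 2.6666666666666665
scene Y [388 144  28  24 441] [401.2 155.8]
scene Y [275 232   6   2  11] [277.7 232.5]
scene R [365 196  12  20 181] [370.5 204.8]
scene R [116 356  67  44 586] [157.7 377.8]
top 3.33
top Y [528  68  41  41 339] [546.3  89.9]
top Y [202 212  28  31 642] [215.4 227.4]
top Y [387 269   7  15  41] [391.3 277.2]
top R [435  75  46  48 795] [452.7 103.4]
top R [262 178  12   9  78] [267.2 182. ]
```

View pics/scenez.png

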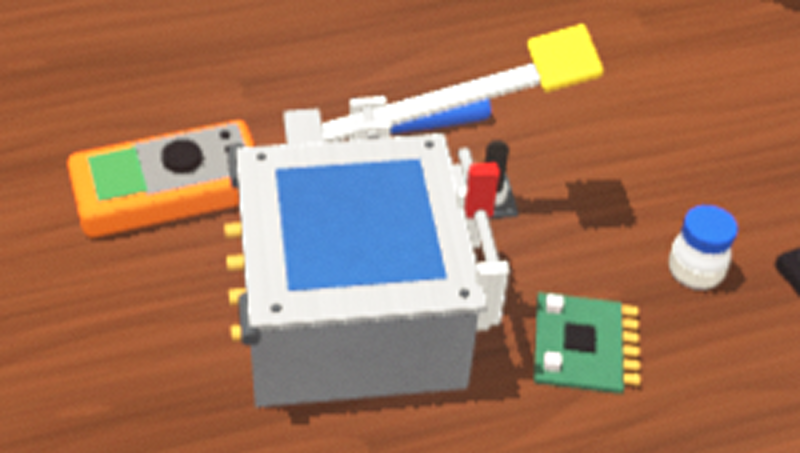

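View pics/topz.png

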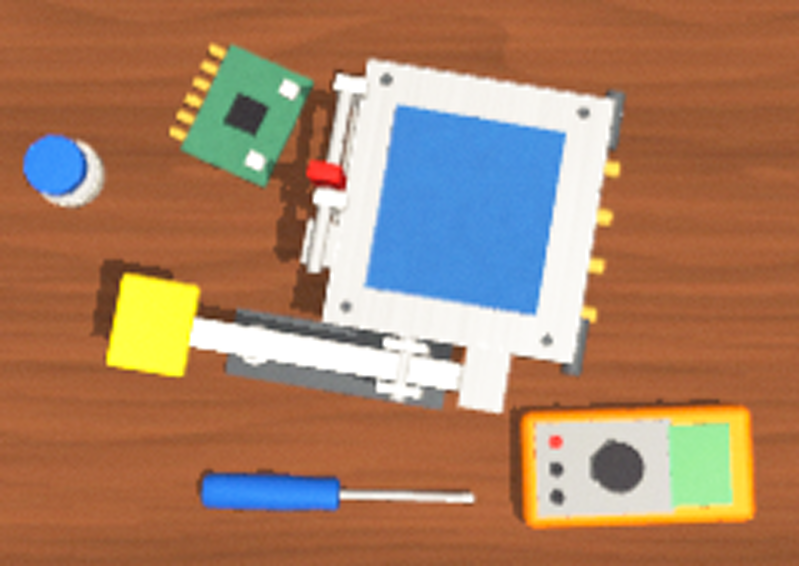

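```bash
cat > fit.py <<'E'
from h import *
from scipy.optimize import least_squares
P={n:get_image(n) for n in ("scene","top")}
F=[(-.09,.093,.108),(.085,.093,.108),(.085,-.093,.108),(-.09,-.093,.108)]
obs=[]
for f,uv in zip(F,[(368,60),(614,96),(572,365),(323,322)]): obs.append(("top",f,np.array(uv)/3.33+[170,130]))
for f,uv in zip(F,[(484,308),(247,325),(237,150),(446,135)]): obs.append(("scene",f,np.array(uv)/2.667+[190,135]))
pad=(-.189,-.115,.168); obs.append(("top",pad,[215.4,227.4])); obs.append(("scene",pad,[401.2,155.8]))
def W(v,f):
    c,s=np.cos(v[2]),np.sin(v[2]); return np.array([v[0]+c*f[0]-s*f[1],v[1]+s*f[0]+c*f[1],f[2]])
def res(v): return np.concatenate([proj(P[n],W(v,f))-uv for n,f,uv in obs])
r=least_squares(res,[.55,.05,-1.6],loss="soft_l1"); v=r.x
if __name__=="__main__":
    print(v.round(4)); print(res(v).reshape(-1,2).round(1).tolist())
    for bx,by in [(0,0)]: pass
    # bolt tab: triangulate from red centroids
    a=onplane(P["top"],[267.2,182.0],.150); print("tab top@.150",a.round(4))
    b=onplane(P["scene"],[370.5,204.8],.136); print("tab scene@.136",b.round(4))
    c,s=np.cos(v[2]),np.sin(v[2])
    for q in (a,b):
        d=q-[v[0],v[1],0]; print("box", (c*d[0]+s*d[1]).round(4),(-s*d[0]+c*d[1]).round(4))
    print("pad",W(v,pad),"down",W(v,(-.197,-.115,.072)),"pivot",W(v,(-.03,-.115,.107)))
    for l,uv,z in (("jar",(185.5,180),.06),("card",(243,164),.016),("driver",(251,278),.02),("meter",(361,270),.035)):
        print(l,onplane(P["top"],uv,z).round(3))
E
python3 fit.py
```

```text
[ 0.6145  0.013  -1.7403]
[[-0.6, -1.7], [-0.2, 0.2], [-0.6, -1.4], [-1.5, -1.4], [0.1, -1.0], [-0.5, -0.4], [-1.3, -1.2], [-1.6, -0.9], [0.0, -1.2], [-0.8, -0.8]]
tab top@.150 [0.6316 0.1106 0.15  ]
tab scene@.136 [0.631 0.115 0.136]
box -0.0991 0.0003
box -0.1033 -0.001
pad [0.53307035 0.21869279 0.168     ] down [0.53441989 0.22657814 0.072     ] pivot [0.50624829 0.06197146 0.107     ]
jar [0.649 0.316 0.06 ]
card [0.697 0.185 0.016]
driver [0.413 0.16  0.02 ]
meter [ 0.433 -0.108  0.035]
```

drive_tool(
  targets=[
    [[0,0,0,-0.13,0,0,-1],[0,0,0,-0.13,0,0,-1]],
  ],
)

```text
time_s: 1.4
position: [0.2277, 0.5006, 0.2313]
tool_rot: [[0.0, -0.987, 0.161], [-0.0, 0.161, 0.987], [-1.0, -0.0, -0.0]]
ft_force: [-0.9, -0.2, -0.1]
grip_width: 0.0593
```

```bash
cat > st.py <<'E'
from h import *
v=[0.6145,0.013,-1.7403]
o=observe(); c,s=np.cos(v[2]),np.sin(v[2])
d=np.array(o["position"])-[v[0],v[1],0]; print("box pos",(c*d[0]+s*d[1]).round(4),(-s*d[0]+c*d[1]).round(4),d[2].round(4))
B=np.array([[c,-s,0],[s,c,0],[0,0,1]]).T
print("rot in box",(B@np.array(o["tool_rot"])).round(3).tolist())
print("F box",(B@np.array(o["ft_force"])).round(2),"t",o["time_s"],"w",round(o["grip_width"],4))
E
python3 st.py
```

```text
box pos -0.4154 -0.4635 0.2313
rot in box [[0.0, 0.008, -1.0], [0.0, -1.0, -0.008], [-1.0, -0.0, -0.0]]
F box [ 0.38 -0.8  -0.12] t 1.4 w 0.0593
```

drive_tool(
  targets=[
    [[0,-0.7,-0.52,0,0,0,-1],[0,-0.7,-0.52,0,0,0,-1],[0,-0.7,-0.52,0,0,0,-1],[0,-0.7,-0.52,0,0,0,-1],[0,-0.7,-0.52,0,0,0,-1]],
  ],
)

```text
time_s: 1.9
position: [0.3796, 0.342, 0.2315]
tool_rot: [[0.0, -0.986, 0.166], [0.0, 0.166, 0.986], [-1.0, -0.0, 0.0]]
ft_force: [0.6, 1.0, 0.2]
grip_width: -0.0002
```

drive_tool(
  targets=[
    [[0,-0.7,-0.52,0,0,0,-1],[0,-0.7,-0.52,0,0,0,-1],[0,-0.7,-0.52,0,0,0,-1],[0,-0.7,-0.52,0,0,0,-1],[0,-0.7,-0.52,0,0,0,-1]],
  ],
)

```text
time_s: 2.4
position: [0.5307, 0.1846, 0.2314]
tool_rot: [[0.0, -0.986, 0.166], [0.0, 0.166, 0.986], [-1.0, -0.0, 0.0]]
ft_force: [-0.3, -0.0, -0.1]
grip_width: -0.0004
```

drive_tool(
  targets=[
    [[0,-0.7,-0.52,0,0,0,-1],[0,-0.5,-0.4,0,0,0,-1],[0,0,0,0,0,0,-1]],
  ],
)

```text
time_s: 2.7
position: [0.5833, 0.1277, 0.2305]
tool_rot: [[-0.0, -0.985, 0.17], [-0.001, 0.17, 0.985], [-1.0, 0.0, -0.001]]
ft_force: [0.2, 1.2, -0.5]
grip_width: 0.0003
```

```bash
python3 st.py; python3 - <<'E'
from h import *
p=get_image("scene"); cv2.imwrite('pics/s1.png',cv2.resize(p["image"][100:280,250:490],None,fx=3,fy=3)[:,:,::-1])
print(proj(p,observe()["position"]))
E
```

```text
box pos -0.1078 -0.0501 0.2305
rot in box [[0.001, -0.001, -1.0], [-0.0, -1.0, 0.001], [-1.0, 0.0, -0.001]]
F box [-1.17 -0.02 -0.48] t 2.7 w 0.0003
[373.10046128 153.17343445]
```

View pics/s1.png

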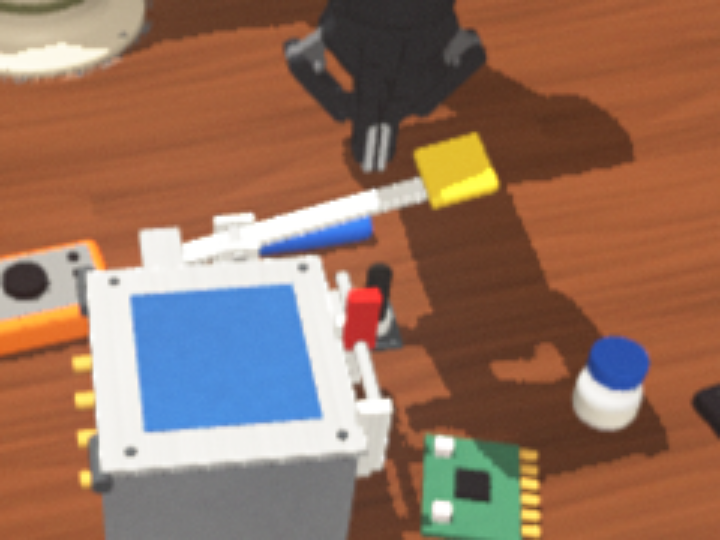

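Closed fingertips are at zoom (372,165), in line with the tab and clear of the pad. Descending next.

drive_tool(
  targets=[
    [[0.6,0,-0.12,0,0,0,-1],[0.6,0,0,0,0,0,-1],[0.6,0,0,0,0,0,-1],[0.08,0,0,0,0,0,-1],[0,0,0,0,0,0,-1]],
  ],
)

```text
time_s: 3.25
position: [0.5798, 0.1257, 0.1376]
tool_rot: [[-0.001, -0.986, 0.165], [0.0, 0.165, 0.986], [-1.0, 0.001, 0.0]]
ft_force: [-0.3, 0.0, 0.6]
grip_width: 0.0
```

drive_tool(
  targets=[
    [[0,-0.2,0,0,0,0,-1],[0,-0.2,0,0,0,0,-1],[0,-0.2,0,0,0,0,-1],[0,0,0,0,0,0,-1]],
  ],
)

```text
time_s: 3.65
position: [0.6114, 0.1195, 0.1376]
tool_rot: [[0.002, -0.986, 0.167], [-0.0, 0.167, 0.986], [-1.0, -0.002, 0.0]]
ft_force: [0.1, -0.1, -0.1]
grip_width: 0.0
```

```bash
python3 st.py; python3 - <<'E'
from h import *
p=get_image("scene"); cv2.imwrite('pics/s2.png',cv2.resize(p["image"][100:280,250:490],None,fx=3,fy=3)[:,:,::-1])
E
```

```text
box pos -0.1044 -0.0211 0.1376
rot in box [[-0.0, 0.002, -1.0], [0.002, -1.0, -0.002], [-1.0, -0.002, 0.0]]
F box [ 0.11  0.14 -0.1 ] t 3.65 w 0.0
```

View pics/s2.png

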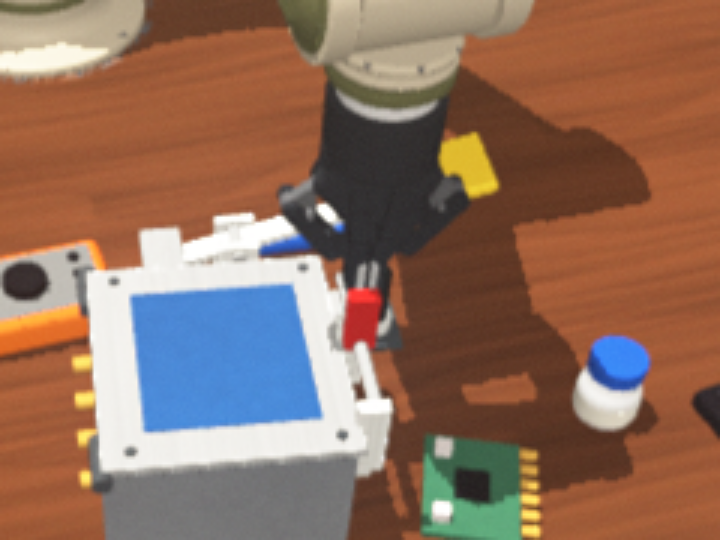

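The fingers are directly behind the red tab at (362,315). Pushing along box +y.

drive_tool(
  targets=[
    [[0,-0.16,0,0,0,0,-1],[0,-0.16,0,0,0,0,-1],[0,-0.16,0,0,0,0,-1],[0,-0.16,0,0,0,0,-1],[0,-0.16,0,0,0,0,-1]],
  ],
)

```text
time_s: 4.2
position: [0.6499, 0.1133, 0.1373]
tool_rot: [[-0.0, -0.986, 0.166], [0.0, 0.166, 0.986], [-1.0, 0.0, 0.0]]
ft_force: [-1.8, 2.0, 1.9]
grip_width: 0.0002
```

drive_tool(
  targets=[
    [[0,-0.08,0,0,0,0,-1],[0,-0.06,0,0,0,0,-1],[0,0,0,0,0,0,-1]],
  ],
)

```text
time_s: 4.5
position: [0.6565, 0.1119, 0.1371]
tool_rot: [[0.0, -0.986, 0.166], [-0.0, 0.166, 0.986], [-1.0, -0.0, -0.0]]
ft_force: [0.6, -0.4, -0.3]
grip_width: 0.0
```

```bash
python3 st.py
```

```text
box pos -0.1046 0.0247 0.1371
rot in box [[0.0, 0.003, -1.0], [0.0, -1.0, -0.003], [-1.0, -0.0, -0.0]]
F box [ 0.31  0.62 -0.26] t 4.5 w 0.0
```

drive_tool(
  targets=[
    [[0,-0.05,0,0,0,0,-1],[0,-0.05,0,0,0,0,-1],[0,0,0,0,0,0,-1]],
  ],
)

```text
time_s: 4.8
position: [0.6607, 0.1113, 0.1371]
tool_rot: [[-0.002, -0.986, 0.166], [-0.0, 0.166, 0.986], [-1.0, 0.002, -0.0]]
ft_force: [-4.3, -0.1, 0.2]
grip_width: 0.0002
```

```bash
python3 st.py
```

```text
box pos -0.1047 0.0289 0.1371
rot in box [[0.0, 0.003, -1.0], [-0.002, -1.0, -0.003], [-1.0, 0.002, -0.0]]
F box [ 0.84 -4.22  0.24] t 4.8 w 0.0002
```

drive_tool(
  targets=[
    [[0,-0.04,0,0,0,0,-1],[0,-0.04,0,0,0,0,-1],[0,0,0,0,0,0,-1]],
  ],
)

```text
time_s: 5.1
position: [0.6609, 0.1113, 0.1369]
tool_rot: [[-0.011, -0.986, 0.165], [0.0, 0.165, 0.986], [-1.0, 0.011, -0.002]]
ft_force: [-23.2, 0.3, 7.2]
grip_width: -0.0001
```

```bash
python3 st.py
```

```text
box pos -0.1047 0.0292 0.1369
rot in box [[0.002, 0.003, -1.0], [-0.011, -1.0, -0.003], [-1.0, 0.011, -0.002]]
F box [  3.59 -22.93   7.23] t 5.1 w -0.0001
```

Hard stop reached: 23 N with no further motion. Backing off, then rising and moving above the pad.

drive_tool(
  targets=[
    [[0,0.3,0,0,0,0,-1],[-0.6,0,0,0,0,0,-1],[-0.6,0,0,0,0,0,-1],[-0.6,0,0,0,0,0,-1],[0,0.4,0.3,0,0,0,-1]],
  ],
)

```text
time_s: 5.6
position: [0.6357, 0.1296, 0.2317]
tool_rot: [[0.01, -0.986, 0.169], [-0.0, 0.169, 0.986], [-1.0, -0.01, 0.001]]
ft_force: [-1.1, 0.2, -0.3]
grip_width: -0.0001
```

drive_tool(
  targets=[
    [[0,0.6,0.4,0,0,0,-1],[0,0.6,0.4,0,0,0,-1],[0,0.6,0.4,0,0,0,-1],[0,0.5,0.2,0,0,0,-1],[0,0,0,0,0,0,-1]],
  ],
)

```text
time_s: 6.1
position: [0.5293, 0.2212, 0.2282]
tool_rot: [[0.001, -0.987, 0.163], [0.001, 0.163, 0.987], [-1.0, -0.001, 0.001]]
ft_force: [-0.0, -0.7, -0.0]
grip_width: 0.0001
```

```bash
python3 st.py; python3 - <<'E'
from h import *
p=get_image("scene"); cv2.imwrite('pics/s3.png',cv2.resize(p["image"][100:280,250:490],None,fx=3,fy=3)[:,:,::-1])
hsv=cv2.cvtColor(np.ascontiguousarray(p["image"]),cv2.COLOR_RGB2HSV)
m=cv2.inRange(hsv,(0,180,80),(5,255,255))|cv2.inRange(hsv,(174,180,80),(180,255,255))
q,l,s,ce=cv2.connectedComponentsWithStats(m)
v=[0.6145,0.013,-1.7403]; c,sn=np.cos(v[2]),np.sin(v[2])
for i in range(1,q):
    if s[i,4]>50:
        d=onplane(p,ce[i],.136)-[v[0],v[1],0]; print(s[i],ce[i].round(1),"box",(c*d[0]+sn*d[1]).round(4),(-sn*d[0]+c*d[1]).round(4))
E
```

```text
box pos -0.1908 -0.1191 0.2282
rot in box [[-0.001, 0.006, -1.0], [0.001, -1.0, -0.006], [-1.0, -0.001, 0.001]]
F box [ 0.67  0.08 -0.  ] t 6.1 w 0.0001
[369 212  12  20 188] [374.7 221.1] box -0.103 0.0447
[116 356  67  44 580] [157.5 377.8] box 0.2826 0.3244
```

View pics/s3.png

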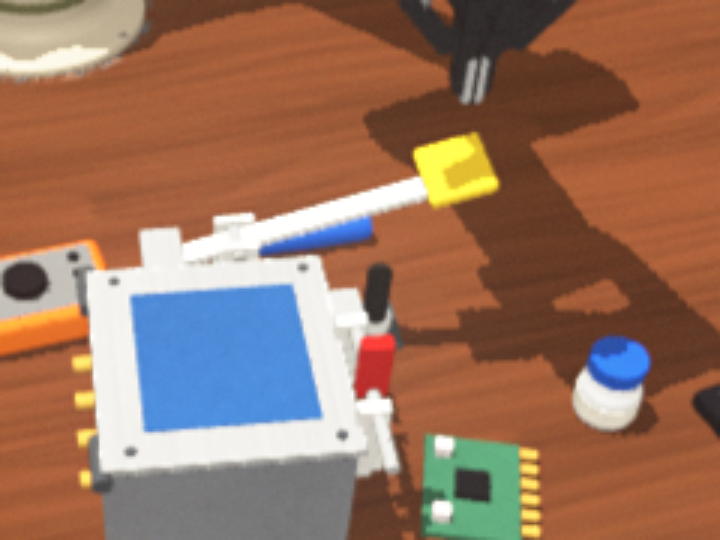

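The bolt tab moved 45.7 mm to zoom (375,365), so it is fully open. The fingers are over the pad (455,170). Pressing down.

drive_tool(
  targets=[
    [[0.4,-0.08,-0.04,0,0,0,-1],[0.4,0,0,0,0,0,-1],[0.2,0,0,0,0,0,-1],[0.16,0,0,0,0,0,-1],[0.16,0,0,0,0,0,-1]],
  ],
)

```text
time_s: 6.65
position: [0.5361, 0.217, 0.1623]
tool_rot: [[0.003, -0.986, 0.166], [0.002, 0.166, 0.986], [-1.0, -0.003, 0.002]]
ft_force: [-0.2, 2.9, 8.5]
grip_width: -0.0002
```

drive_tool(
  targets=[
    [[0.16,0,0.04,0,0,0,-1],[0.16,0,0.04,0,0,0,-1],[0.16,0,0.04,0,0,0,-1],[0.16,0,0.02,0,0,0,-1],[0.16,0,0,0,0,0,-1]],
  ],
)

```text
time_s: 7.15
position: [0.5374, 0.2247, 0.1231]
tool_rot: [[0.005, -0.986, 0.166], [0.003, 0.166, 0.986], [-1.0, -0.004, 0.004]]
ft_force: [-0.5, 6.5, 8.6]
grip_width: 0.0
```

```bash
python3 st.py; python3 - <<'E'
from h import *
p=get_image("scene"); cv2.imwrite('pics/s4.png',cv2.resize(p["image"][100:280,250:490],None,fx=3,fy=3)[:,:,::-1])
E
```

```text
box pos -0.1957 -0.1117 0.1231
rot in box [[-0.004, 0.003, -1.0], [0.004, -1.0, -0.003], [-1.0, -0.004, 0.004]]
F box [-6.37 -1.56  8.57] t 7.15 w 0.0
```

View pics/s4.png

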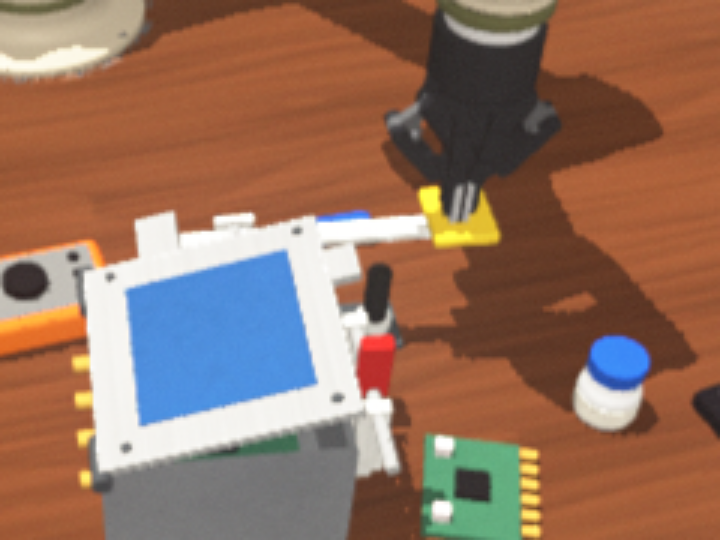

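The flap is rising and the fingertips are well placed on the pad (460,205). Continuing down.

drive_tool(
  targets=[
    [[0.16,0,0,0,0,0,-1],[0.16,0,0,0,0,0,-1],[0.16,0,0,0,0,0,-1],[0.16,0,-0.02,0,0,0,-1],[0.1,0,-0.02,0,0,0,-1]],
  ],
)

```text
time_s: 7.7
position: [0.5371, 0.2231, 0.0856]
tool_rot: [[0.005, -0.986, 0.166], [0.004, 0.166, 0.986], [-1.0, -0.004, 0.004]]
ft_force: [-1.4, 9.0, 7.8]
grip_width: -0.0
```

```bash
python3 st.py
```

```text
box pos -0.1941 -0.1117 0.0856
rot in box [[-0.004, 0.003, -1.0], [0.004, -1.0, -0.003], [-1.0, -0.004, 0.004]]
F box [-8.62 -2.9   7.84] t 7.7 w -0.0
```

drive_tool(
  targets=[
    [[0.08,0,0,0,0,0,-1],[0.08,0,0,0,0,0,-1],[0.06,0,0,0,0,0,-1],[0,0,0,0,0,0,-1]],
  ],
)

```text
time_s: 8.1
position: [0.5369, 0.2219, 0.075]
tool_rot: [[0.003, -0.986, 0.166], [0.001, 0.166, 0.986], [-1.0, -0.003, 0.001]]
ft_force: [-2.1, 0.4, 8.3]
grip_width: -0.0004
```

```bash
python3 st.py
```

```text
box pos -0.1928 -0.1118 0.075
rot in box [[-0.001, 0.003, -1.0], [0.003, -1.0, -0.003], [-1.0, -0.003, 0.001]]
F box [-0.06 -2.18  8.27] t 8.1 w -0.0004
```

drive_tool(
  targets=[
    [[0.06,0,0,0,0,0,-1],[0.04,0,0,0,0,0,-1],[0,0,0,0,0,0,-1]],
  ],
)

```text
time_s: 8.4
position: [0.5372, 0.2218, 0.074]
tool_rot: [[0.007, -0.986, 0.166], [0.001, 0.166, 0.986], [-1.0, -0.007, 0.002]]
ft_force: [-13.5, -3.5, 41.4]
grip_width: 0.0
```

```bash
python3 st.py
```

```text
box pos -0.1928 -0.1114 0.074
rot in box [[-0.002, 0.003, -1.0], [0.007, -1.0, -0.003], [-1.0, -0.007, 0.002]]
F box [  5.68 -12.72  41.39] t 8.4 w 0.0
```

The stop has been reached; easing the push a little and checking.

drive_tool(
  targets=[
    [[-0.04,0,0,0,0,0,-1],[0,0,0,0,0,0,-1],[0,0,0,0,0,0,-1]],
  ],
)

```text
time_s: 8.7
position: [0.537, 0.2219, 0.0743]
tool_rot: [[0.006, -0.986, 0.166], [0.001, 0.166, 0.986], [-1.0, -0.005, 0.002]]
ft_force: [-7.4, -1.0, 27.6]
grip_width: 0.0003
```

```bash
python3 st.py; python3 - <<'E'
from h import *
p=get_image("scene"); cv2.imwrite('pics/s5.png',cv2.resize(p["image"][100:300,210:490],None,fx=2.8,fy=2.8)[:,:,::-1])
q=get_image("top"); cv2.imwrite('pics/t5.png',cv2.resize(q["image"][130:300,170:410],None,fx=3.33,fy=3.33)[:,:,::-1])
E
python3 st.py
```

```text
box pos -0.1928 -0.1116 0.0743
rot in box [[-0.002, 0.003, -1.0], [0.005, -1.0, -0.003], [-1.0, -0.005, 0.002]]
F box [ 2.21 -7.1  27.58] t 8.7 w 0.0003
box pos -0.1928 -0.1116 0.0743
rot in box [[-0.002, 0.003, -1.0], [0.005, -1.0, -0.003], [-1.0, -0.005, 0.002]]
F box [ 3.29 -7.6  27.79] t 8.8 w 0.0003
```

View pics/s5.png

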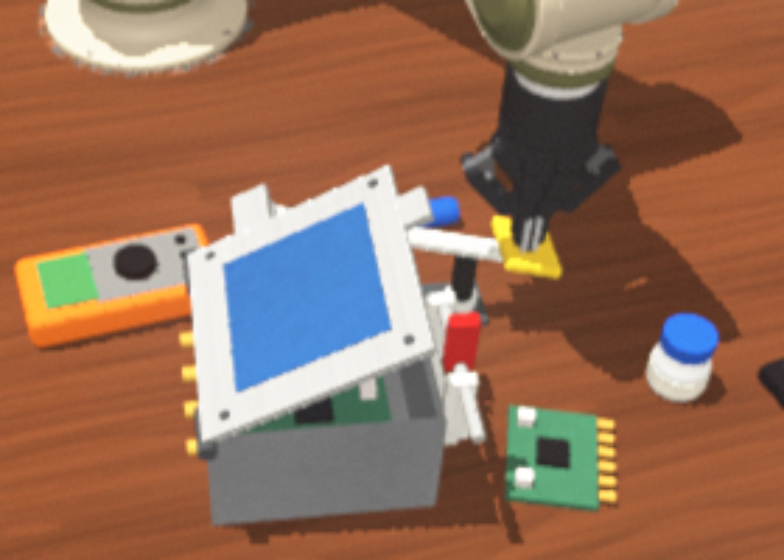

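View pics/t5.png

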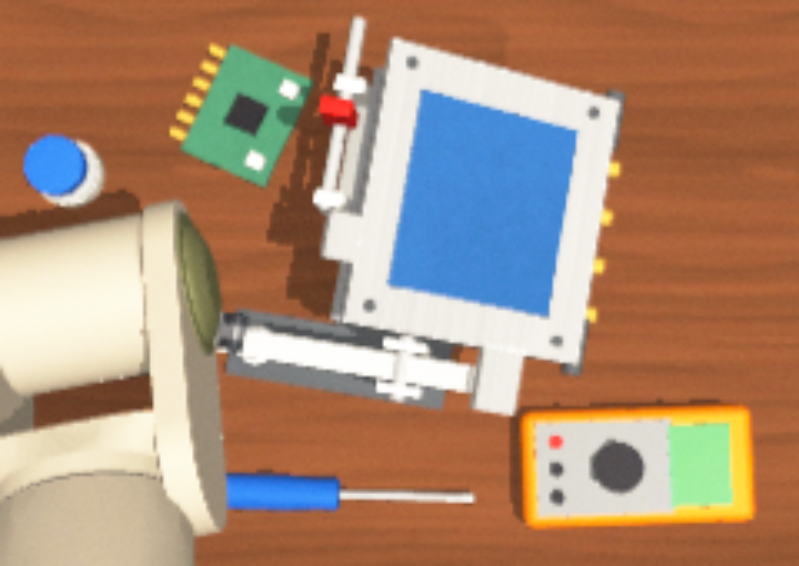

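Scene view: the flap is well up (front corner at 388,170), the lever sits on its stop post (463,275) and the fingertips are on the pad (530,240). Top view: the bolt tab is open at (338,110), and the jar, card, driver and meter are where they were. Handing in.

```bash
python3 -c "
from h import *
print(close_job())"
```

```text
the job is handed in; nothing more can be done
None
```

I pushed the red bolt fully open, then pressed the yellow pad down to its stop, which raised the flap. I handed the job in at 8.8 s, still pressing the pad.

- **Bolt:** the fingers reached a hard stop, with the force rising to 23 N and no further motion. The camera measured 45.7 mm of tab travel, against a nominal 45 mm.
- **Pad and lever:** fingertip height stopped changing at 74 mm while the force jumped from 8 N to 41 N. I eased off and held at about 28 N vertical, with about 8 N sideways. The lever appeared to rest on its stop post.
- **Flap:** the final pictures show it clearly raised, and the arm touched it at no point that I saw. I did not measure its angle numerically.
- **Bystanders:** the jar, card, screwdriver and multimeter are where they were in the first pictures. In the top view the arm hid part of the screwdriver's handle, and its visible part had not moved.

No check failed. The box pose fit left up to 1.7 pixels of error in the camera images, up to about 4 mm in the top view.

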